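Clear a jammed sample carrier from a feed chute and re-time the wheel

ROBOT

A 6-joint arm with a two-finger parallel gripper is mounted at the origin on a cart in front of the work surface, level with it; the furniture and walls round the work are solid. World frame = base frame: x ahead of the robot, y to its left, z up, the work surface at z = 0. Lengths are in m, angles in rad, forces in N, time in s.
With the tool pointing down it reaches from about 0.35 to 0.775 m from the base axis. Payload 7.3 kg.
Tool frame: the origin (TCP) lies midway between the tips of the shut fingers; the grasp point (between the pads) lies robot.grasp_offset behind it (robot.grasp_offset is the distance from the TCP to the grasp point, in m); z points along the fingers, x is the direction in which the jaws open and shut, and the axes are right-handed (so a half turn about z gives the same grasp; the last joint's range is limited). The gripper opens to 92 mm and grips with 3 to 60 N. Pads are 19 mm wide; open, the fingers measure 130 mm over their backs; the gripper's body (75 mm by 190 mm) begins 47 mm behind the grasp point.
Start: joints at [-0.146, 0.342, 1.524, -0, 1.275, -0.146], TCP at [0.525, 0, 0.227] pointing down, gripper open.
Joint ranges: [-2.53, 2.53], [-0.77, 2.02], [0.04, 2.7], [-1, 4.14], [0.28, 2.66], [-3.11, 3.11]. Speed limits (rad/s): [2.57, 2.57, 3.14, 3.14, 3.14, 3.14].

INTERFACE

Orientations are given as [roll, pitch, yaw] about the fixed x, y, z axes, in that order (R = Rz(yaw) Ry(pitch) Rx(roll)).
In Python, from cell import robot gives the robot as it stands. The module is installed in compiled form; this text tells all that it offers.
- The arm moves only by the tool move_arm, never from a script. Its argument "increments" is a list of rows, each a list of 7 numbers: the finger opening in mm, from 0 to 91.8, then the shift along the tool's x, y, z in mm, then the turn, a rotation vector about the tool's x, y, z in rad. A call has 1 to 12 rows; each row shifts and turns the pose as measured when the row begins, along the tool's axes as they then stand; what a row does not reach is not made up. A row lasts 1/8 s, in which the tool goes at most 62.5 mm and 10.7 degrees, less where a joint would pass 70% of its speed; a pose out of reach is approached as far as the arm can. A call is refused whole if a number of a shift passes 62.5 or a number of a turn 0.188, either way. A call with a gripper value outside its range is refused whole. The fingers move at their own pace and stop on an object; "newtons" is the grip in N (left out, the last holds). Time passes only in rows, so rows that do not move let the fingers close. It gives the time, the measured TCP pose, the force and the opening at its end, in the units of the state.
- robot.observe(): the state, without advancing time (a new reading comes with each control period).
- robot.read_camera(name): name is "scene" or "side" or "wrist"; returns a dict with "img" (384x512x3 uint8, red, green, blue), "fx", "fy", "cx", "cy" (pixels), "T" (4x4, takes a point from camera to world coordinates). Camera axes: x right, y down, z forward; pixel columns grow to the right and rows downward; lengths in m; the calibration is good to about 2 mm. A picture is of the moment at which its call begins. There is no depth.
- robot.hand_in(): hands the job in, once; it reports no verdict.
Trained networks look in the newest picture that a camera, given by its name, has taken for a name from the list of things; names that differ only in an ending like _2 or _b are one class to them, and where a whole thing is asked for, a point or a joint stands for the part that bears it (a point fixed in the world has none). Each returns a list of dicts, best first, with "conf" (0 to 1); they miss things now and then, are a little off and sometimes report something else, mostly with a low value. They report only what shows in the picture. A call takes as long as a camera call.
- robot.look_for(thing, camera): "rect" ([left, top, width, height] in pixels, round what is visible of it).
The state is a dict: "time": time; "qpos": joint angles; "qvel": joint speeds; "joint_efforts": joint torques, N m; "tool_pos": TCP position; "tool_rot": TCP orientation; "contact_force": force on the tool from outside, world axes, zero at the start; "torque": the same for the moment, N m; "opening": finger opening in m.
Only numpy, scipy, OpenCV 4.12 (cv2) and the standard library are available. Lean on these libraries where they do the work, as an engineer would, in place of code of your own. Each camera call takes 0.05 s, during which the arm holds its last target.

TASK

The orange sample carrier has jammed under the guide rails of the feed chute. Nudge it back up the chute, through the slot between the rails, until it is clear of them, lift it out and set it down flat in the blue tray. To make the feeder ready again, turn the black timing wheel by its rim until its white mark faces the red pointer, and leave the other things on the bench undisturbed.

Things in the scene. Friction and masses are not known exactly. Their poses are not given: they have to be found in the camera images.
- chute: Fixed feed chute, white bed sloping 10 degrees. Origin: on the bed's surface and centre line. x points up the slope along the bed, y across it, z square to it. Bed from x=-200 (foot) to 160 mm, 60 mm wide inside. Walled, with guide rails on top, from x=-200 to -40 mm; open above from x=-40 to 158 mm, with side lips only 8 mm high; 10 mm high lip at x=160.
- rail_end (a point): On the bed's centre line at the upper end of the two steel guide rails, at bed height (chute x=-40 mm). The rails lie 39 to 43 mm above the bed and leave a lengthwise slot 44 mm wide, centred and clear over its whole length, open at the foot as well.
- cheek_face (a point): On the blue sprung cheek in the wall at chute +y, which presses the jammed carrier sideways with about 3 N. Pushing the carrier up the slope takes about 3 to 10 N; once clear it stays where it is left on the slope.
- carrier_center (a point): Centre of the orange sample carrier, a loose block, about 0.18 kg, 80 mm long (its x, along the chute), 56 wide (its y), 36 high (its z). It starts on the bed wholly under the rails, where it cannot be lifted; closed fingertips put down through the slot can push its lower end face. It is clear of the rails when its centre is beyond chute x=5 mm. The point has the carrier's axes.
- tray: Fixed blue open tray, 150 (x) x 130 (y) mm outside, walls 4 mm thick, 28 mm high. Origin: centre of the underside; the floor is 4 mm thick.
- wheel (a joint): Turn of the black timing wheel at the foot of the chute, rad, about a vertical axis; grows anticlockwise seen from above; 0 when the white mark faces the red pointer; it starts between 0.5 and 1.2, moves stiffly (about 1.5 N at the rim) and stays where it is left.
- wheel_center (a point): Point on the wheel's axis at the height of its rim's top edge. The wheel is a dish: an upstanding rim of 65 mm outer and 55 mm inner radius, whose top stands 28 mm above the dish floor (hub cap up to 9 mm higher than that floor); rim 38 mm high outside, its top 70 mm above the bench.
- wheel_mark (a point): The white mark on top of the rim, 60 mm from the wheel's axis; turns with the wheel.
- pointer_tip (a point): Tip of the fixed red pointer beside the wheel, 70 mm from the axis, its top 28 mm above the bench and so 42 mm below the rim's top.
- bottle: Bystander: capped lab bottle with green liquid, 70 mm wide, 143 mm high; origin at the centre of its underside.
- cork: Bystander: loose cork ring, 108 mm wide, 30 mm high; origin at the centre of its underside.
- driver: Bystander: screwdriver with red handle, 158 mm long along its y, 22 mm thick; origin at its underside.

How it is judged:
On the way:
1. the carrier has been pushed up the chute clear of the guide rails, still lying on the chute bed (x of carrier_center in the frame of chute between 0.002 and 0.13 m and y of carrier_center in the frame of chute between -0.03 and 0.03 m and z of carrier_center in the frame of chute below 0.026 m), for 0.1 s.
At the end, for the whole second after the job is handed in: The carrier lies at rest, right way up and flat (within 0.1 rad) on the floor of the blue tray, and the timing wheel stands still with its white mark within 0.09 rad (5 degrees) of the red pointer (x of carrier_center in the frame of tray between -0.045 and 0.045 m and y of carrier_center in the frame of tray between -0.045 and 0.045 m and z of carrier_center in the frame of tray below 0.027 m and angle between carrier_center's own z axis and vertical below 0.1 rad and linear speed of carrier below 0.02 m/s and value of joint wheel between -0.09 and 0.09 rad and velocity of joint wheel between -0.05 and 0.05 rad/s); the robot touches nothing.
It fails at once if the bottle, cork ring or screwdriver is moved by more than 30 mm (distance of any of bottle, cork, driver from where it was at the start of the episode above 0.03 m).
It also fails if it takes over 64 s, if anything falls off the work surface, if the arm or the gripper's body presses on something with over 40 N, if the wrist force passes 120 N, or if a joint passes its speed limit or range.

## Working session

There is one attempt and no reset: what is moved stays moved. The work goes in short steps, Python scripts to look and compute and a tool call to move; the robot and the scene stay as the last step left them, time stands still between calls to the robot, and variables do not carry over. Pictures are saved under pics/ and viewed, and the job is handed in when it is done.

Besides the shell and the picture viewer there is one more tool, called after ">>>" as name(argument=value, ...) on one line, values as JSON. move_arm: Moves the arm, as the interface text tells. Its arguments: {"type":"object","properties":{"increments":{"type":"array"},"newtons":{"type":"number"}},"required":["increments"]}

```bash
mkdir -p pics; cat > h.py <<'E'
import numpy as np, cv2
from cell import robot
def snap(n,fn):
    c=robot.read_camera(n); cv2.imwrite('pics/'+fn,c['img'][:,:,::-1]); return c
def ray(c,u,v):
    T=np.array(c['T']); d=np.array([(u-c['cx'])/c['fx'],(v-c['cy'])/c['fy'],1]); return T[:3,3],T[:3,:3]@d
def atz(c,u,v,z):
    o,d=ray(c,u,v); return o+d*(z-o[2])/d[2]
def proj(c,p):
    T=np.array(c['T']); q=T[:3,:3].T@(np.array(p)-T[:3,3]); return c['fx']*q[0]/q[2]+c['cx'],c['fy']*q[1]/q[2]+c['cy']
E
python3 - <<'E'
from h import *
print(robot.observe()); print(robot.grasp_offset)
for n in ['scene','side','wrist']:
    c=snap(n,n+'0.png'); print(n,c['fx'],c['cx'],c['cy'],np.round(c['T'],3).tolist())
    for t in ['chute','carrier_center','tray','wheel','wheel_mark','pointer_tip','bottle','cork','driver','cheek_face']:
        try:
            r=robot.look_for(t,n); print(t,[(np.round(x['rect'],0).tolist(),round(x['conf'],2)) for x in r[:2]])
        except Exception as e: print(t,e)
E
```

```text
{'time': 0.0, 'qpos': array([-1.46016196e-01,  3.42689625e-01,  1.52502706e+00, -1.48875149e-05,
        1.27542429e+00, -1.45994470e-01]), 'qvel': array([ 1.34348874e-03,  2.53563024e-05,  5.89378903e-04,  2.35823584e-04,
       -2.05116171e-03, -1.07247953e-03]), 'joint_efforts': array([ 7.61924657e-04, -4.31245601e+01, -2.44219762e+01,  7.17750052e-02,
        5.59406646e-02, -1.04314388e-04]), 'tool_pos': array([5.24578896e-01, 7.11052268e-05, 2.26058651e-01]), 'tool_rot': array([-3.14138149e+00,  1.53392360e-03, -1.72197594e-05]), 'contact_force': array([-0.57355821, -0.20533426, -0.44551551]), 'torque': array([ 0.0171577 ,  0.02866089, -0.04621121]), 'opening': 0.09168000494342497}
0.0188
scene 425.94821479802266 257.82807210584883 193.78345163864336 [[0.714, -0.408, 0.57, -0.126], [-0.7, -0.388, 0.599, -0.659], [-0.023, -0.826, -0.562, 0.696], [0.0, 0.0, 0.0, 1.0]]
chute [([231.0, 157.0, 174.0, 146.0], 0.91)]
carrier_center [([295.0, 189.0, 34.0, 34.0], 0.74)]
tray []
wheel [([335.0, 232.0, 64.0, 53.0], 0.83)]
wheel_mark [([339.0, 235.0, 60.0, 55.0], 0.93)]
pointer_tip [([230.
[... 893 characters left out ...]
 22.0], 0.65)]
cheek_face [([321.0, 242.0, 56.0, 44.0], 0.61), ([286.0, 220.0, 25.0, 29.0], 0.48)]
wrist 282.43325121449294 259.2875842993838 189.88814573901107 [[1.0, -0.001, 0.001, 0.525], [-0.0, -0.969, -0.248, 0.067], [0.001, 0.248, -0.969, 0.385], [0.0, 0.0, 0.0, 1.0]]
chute [([224.0, 64.0, 114.0, 227.0], 0.64)]
carrier_center [([255.0, 264.0, 44.0, 23.0], 0.83)]
tray []
wheel [([226.0, 63.0, 111.0, 231.0], 0.42)]
wheel_mark []
pointer_tip [([224.0, 60.0, 117.0, 231.0], 0.76)]
bottle [([359.0, 208.0, 47.0, 29.0], 0.67), ([346.0, 18.0, 99.0, 98.0], 0.45)]
cork [([347.0, 19.0, 98.0, 98.0], 0.6)]
driver [([130.0, 110.0, 21.0, 111.0], 0.57), ([359.0, 208.0, 45.0, 29.0], 0.18)]
cheek_face []
```

View pics/scene0.png

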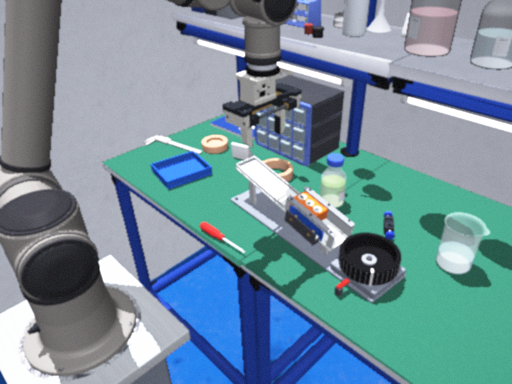

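View pics/wrist0.png

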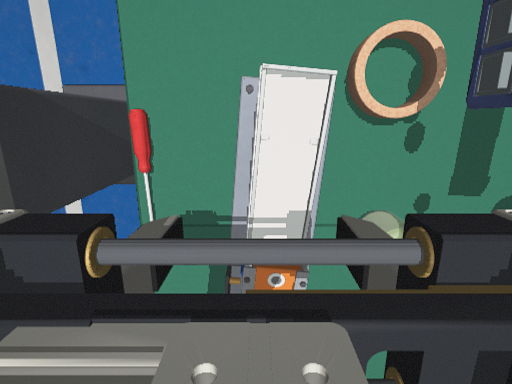

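```bash
python3 -c "
import cv2
a=cv2.imread('pics/side0.png')[150:310,160:400];cv2.imwrite('pics/side0c.png',cv2.resize(a,None,fx=3.3,fy=3.3,interpolation=3))
a=cv2.imread('pics/scene0.png')[140:310,190:420];cv2.imwrite('pics/scene0c.png',cv2.resize(a,None,fx=3.4,fy=3.4,interpolation=3))
a=cv2.imread('pics/wrist0.png')[0:300,120:460];cv2.imwrite('pics/wrist0c.png',cv2.resize(a,None,fx=2,fy=2,interpolation=3))"
```

```text
(no output)
```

View pics/side0c.png

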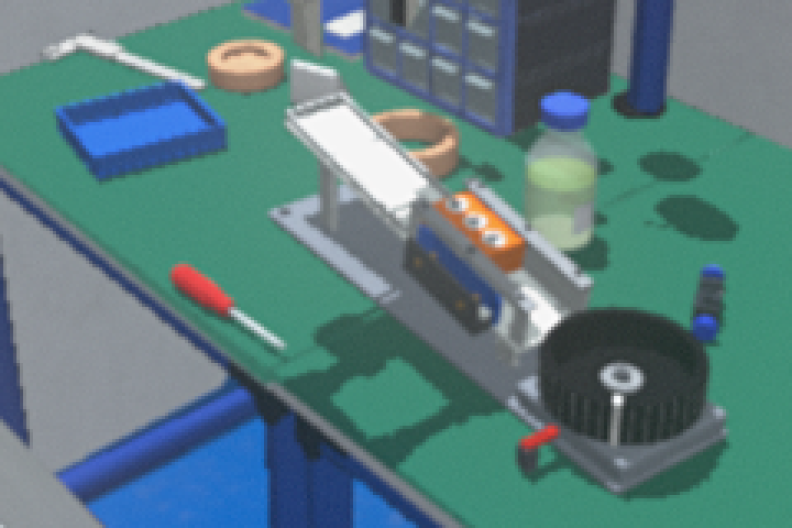

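View pics/scene0c.png

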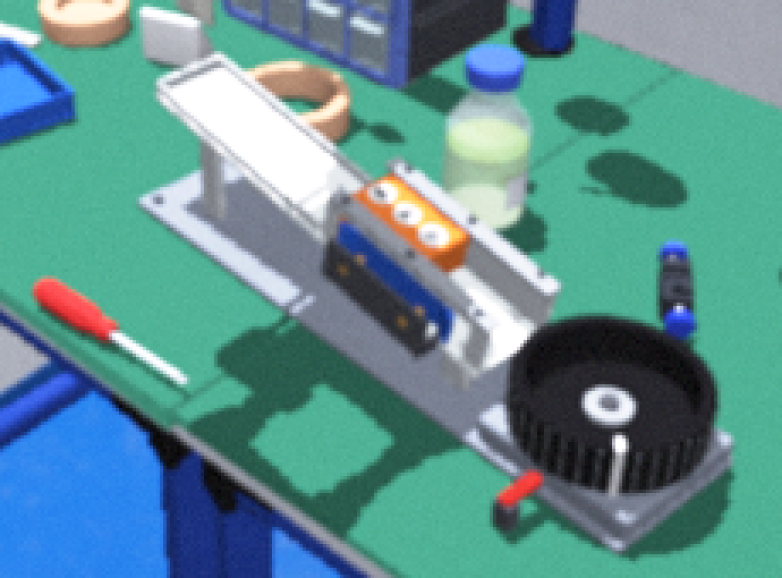

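View pics/wrist0c.png

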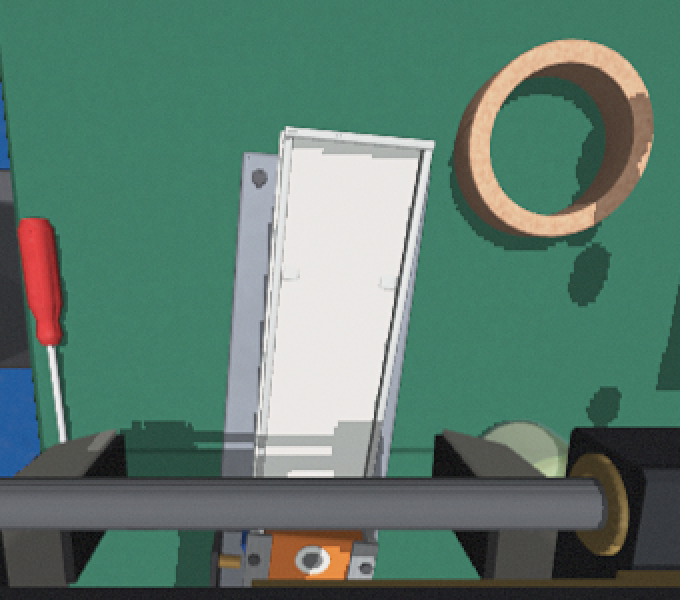

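```bash
cat > cams.py <<'E'
from h import *
E
python3 - <<'E'
from h import *
s=robot.read_camera('scene'); d=robot.read_camera('side'); w=robot.read_camera('wrist')
import pickle; pickle.dump((s,d),open('cams.pkl','wb'))
S=lambda u,v:(190+u/3.4,140+v/3.4); D=lambda u,v:(160+u/3.3,150+v/3.3); W=lambda u,v:(120+u/2,v/2)
print('wheel c S',atz(s,*S(611,400),.07-.02), 'D',atz(d,*D(622,376),.05))
print('mark',atz(s,*S(619,442),.07),atz(d,*D(617,398),.07))
print('ptr',atz(s,*S(538,480),.028),atz(d,*D(556,430),.028))
print('tray corners z.028',[np.round(atz(d,*D(*p),.028),3).tolist() for p in [(57,97),(180,84),(226,125),(102,152)]])
r=np.array
# chute bed top end: upper z guess
for z in (.08,.09,.1,.11,.12,.13): print(z,[np.round(atz(w,*W(*p),z)[:2],3).tolist() for p in [(284,130),(433,145)]],[np.round(atz(s,*S(*p),z)[:2],3).tolist() for p in [(160,77),(212,52)]],[np.round(atz(d,*D(*p),z)[:2],3).tolist() for p in [(288,112),(345,92)]])
print('bottle',atz(d,*D(560,105),.143),'cork',atz(w,*W(563,138),.03))
E
```

```text
wheel c S [ 0.52299658 -0.32594139  0.05      ] D [ 0.52459406 -0.32503006  0.05      ]
mark [ 0.47486579 -0.36032353  0.07      ] [ 0.48021732 -0.35738439  0.07      ]
ptr [ 0.45159269 -0.32282412  0.028     ] [ 0.45813324 -0.31947152  0.028     ]
tray corners z.028 [[0.456, 0.446, 0.028], [0.58, 0.383, 0.028], [0.561, 0.265, 0.028], [0.427, 0.299, 0.028]]
0.08 [[0.528, 0.118], [0.603, 0.111]] [[0.568, 0.155], [0.629, 0.154]] [[0.569, 0.162], [0.642, 0.16]]
0.09 [[0.527, 0.116], [0.6, 0.11]] [[0.557, 0.141], [0.616, 0.141]] [[0.557, 0.146], [0.629, 0.144]]
0.1 [[0.527, 0.115], [0.597, 0.108]] [[0.546, 0.128], [0.604, 0.127]] [[0.545, 0.13], [0.616, 0.128]]
0.11 [[0.527, 0.113], [0.595, 0.107]] [[0.534, 0.115], [0.592, 0.114]] [[0.534, 0.114], [0.603, 0.112]]
0.12 [[0.527, 0.111], [0.592, 0.105]] [[0.523, 0.102], [0.58, 0.101]] [[0.522, 0.098], [0.591, 0.096]]
0.13 [[0.527, 0.11], [0.59, 0.104]] [[0.512, 0.089], [0.567, 0.088]] [[0.51, 0.082], [0.578, 0.08]]
bottle [ 0.69366538 -0.091723    0.143     ] cork [0.69105233 0.12196841 0.03      ]
```

>>> move_arm(increments=[[0,-3,55,-8,0,0,0],[0,-3,55,-8,0,0,0],[0,-3,55,-8,0,0,0],[0,-3,55,-8,0,0,0],[0,-3,55,-8,0,0,0],[0,-3,55,-8,0,0,0],[0,-3,55,-8,0,0,0],[0,0,0,0,0,0,0],[0,0,0,0,0,0,0]])

```text
time: 2.92
tool_pos: [0.504, -0.3958, 0.283]
tool_rot: [-3.14, -0.0, 0.003]
contact_force: [-0.3, -0.2, -1.1]
opening: 0.0065
```

```bash
python3 - <<'E'
from h import *
w=snap('wrist','w1.png'); import pickle; pickle.dump(w,open('w1.pkl','wb'))
print(robot.observe()['time'],np.round(w['T'],3).tolist())
cv2.imwrite('pics/w1b.png',cv2.resize(w['img'][:300,100:420,::-1],None,fx=2,fy=2,interpolation=3))
E
```

```text
2.975 [[1.0, 0.002, 0.002, 0.503], [0.003, -0.969, -0.247, -0.329], [0.001, 0.247, -0.969, 0.441], [0.0, 0.0, 0.0, 1.0]]
```

View pics/w1b.png

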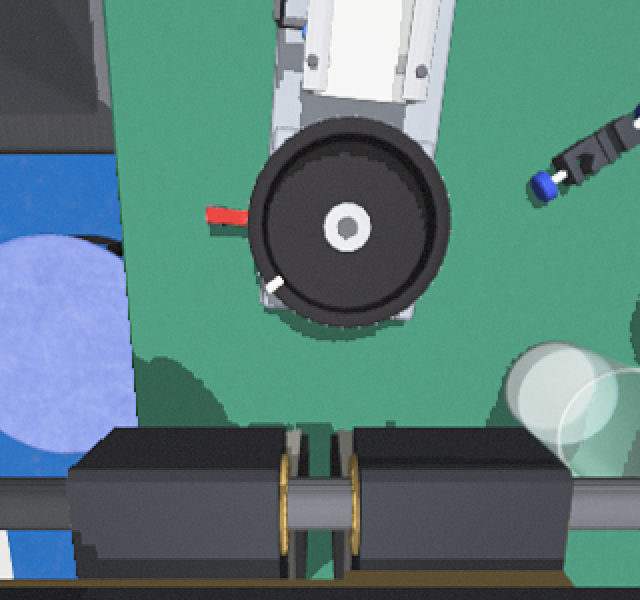

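```bash
python3 - <<'E'
from h import *
import pickle; w=pickle.load(open('w1.pkl','rb')); s,d=pickle.load(open('cams.pkl','rb'))
W=lambda u,v:(100+u/2,v/2)
g=w['img'].max(axis=2)
# rim inner/outer edges from crop: left 249,right 449,top 117,bottom 324
L,R,T,B=[atz(w,*W(*p),.07)[:2] for p in [(249,222),(450,222),(349,117),(349,325)]]
print(L,R,T,B); c=np.array([(L[0]+R[0])/2,(T[1]+B[1])/2]); print('c',c, R-L,T-B)
m=atz(w,*W(274,285),.07)[:2]; p=atz(w,*W(248,218),.028)[:2]; pb=atz(w,*W(207,215),.028)[:2]
print('mark',m,np.hypot(*(m-c)),'ptr',p,np.hypot(*(p-c)),pb)
am=np.arctan2(*(m-c)[::-1]); ap=np.arctan2(*(pb-c)[::-1]); print('joint',am-ap, am,ap)
for nm,pts in dict(bedfoot=[(332,92,.045),(402,100,.045)],railL=[(306,94,.085),(327,93,.085)],railR=[(406,102,.085),(426,101,.085)],railLt=[(312,0,.085),(332,0,.085)],railRt=[(415,0,.085),(440,0,.085)],plate=[(274,60,.0)]).items():
  print(nm,[np.round(atz(w,*W(a,b),z),4).tolist() for a,b,z in pts])
E
```

```text
[ 0.4596618  -0.32065064] [ 0.5868494  -0.32029089] [ 0.52193799 -0.25918452] [ 0.52398436 -0.38610563]
c [ 0.5232556  -0.32264508] [0.1271876  0.00035975] [-0.00204637  0.12692111]
mark [ 0.47481626 -0.36005257] 0.06120204264518228 ptr [ 0.45409851 -0.3170129 ] 0.06938605114913145 [ 0.42537382 -0.31506864]
joint -5.548342912575653 -2.4840002258579674 3.0643426867176857
bedfoot [[0.5121, -0.2398, 0.045], [0.5571, -0.2443, 0.045]]
railL [[0.4962, -0.2499, 0.085], [0.5083, -0.2493, 0.085]]
railR [[0.554, -0.2539, 0.085], [0.5655, -0.2533, 0.085]]
railLt [[0.4997, -0.2021, 0.085], [0.5108, -0.2021, 0.085]]
railRt [[0.5569, -0.202, 0.085], [0.5707, -0.2019, 0.085]]
plate [[0.4721, -0.2092, 0.0]]
```

>>> move_arm(increments=[[40,38,-47,0,0,0,-0.175],[40,38,-47,0,0,0,-0.175],[40,0,0,50,0,0,0],[40,0,0,50,0,0,0],[40,0,0,50,0,0,0],[40,0,0,0,0,0,0],[40,0,0,0,0,0,0]], newtons=25)

```text
time: 3.85
tool_pos: [0.5759, -0.2818, 0.1344]
tool_rot: [3.138, -0.005, 0.378]
contact_force: [0.1, 0.2, 0.3]
opening: 0.0402
```

>>> move_arm(increments=[[40,-4,18.5,0,0,0,0],[40,0,0,40,0,0,0],[40,0,0,15,0,0,0],[40,0,0,0,0,0,0],[40,0,0,0,0,0,0]])

```text
time: 4.47
tool_pos: [0.5856, -0.3036, 0.092]
tool_rot: [3.121, -0.017, 0.38]
contact_force: [-0.2, 0.2, 0.8]
opening: 0.0399
```

```bash
python3 - <<'E'
from h import *
o=robot.observe(); p=o['tool_pos']; y=o['tool_rot'][2]; c=np.array([.5233,-.3226]); 
tx=np.array([np.cos(y),np.sin(y)]); ty=np.array([np.sin(y),-np.cos(y)]); t=c+.06*tx; print(o['time'],p,o['tool_rot'],(t-p[:2])@tx,(t-p[:2])@ty)
s=snap('scene','s2.png'); a=s['img'][140:330,250:450,::-1]; cv2.imwrite('pics/s2c.png',cv2.resize(a,None,fx=3,fy=3,interpolation=3))
E
```

```text
4.475 [ 0.58556608 -0.30362413  0.09196277] [ 3.12118832 -0.01659411  0.37968144] -0.004864585745223188 -0.0054528777715327345
```

View pics/s2c.png

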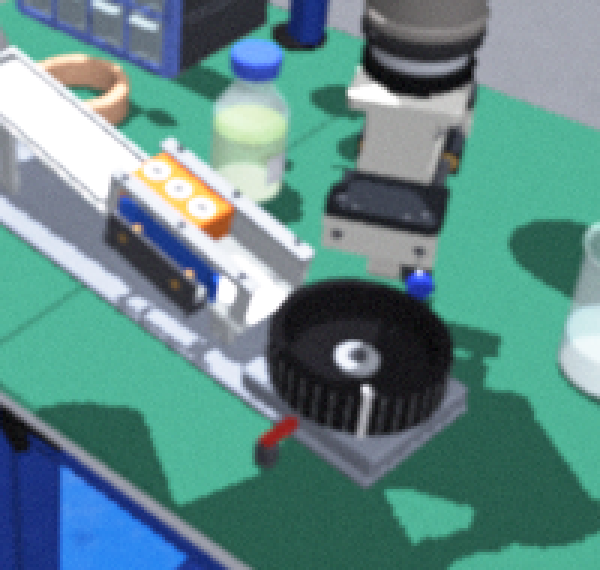

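```bash
cat >> h.py <<'E'
from scipy.spatial.transform import Rotation as Ro
def delta(pos,rpy=None,R=None):
    o=robot.observe(); R0=Ro.from_euler('xyz',o['tool_rot']); Rt=R if R is not None else Ro.from_euler('xyz',rpy)
    d=R0.inv().apply(np.array(pos)-o['tool_pos'])*1000; r=(R0.inv()*Rt).as_rotvec()
    print('t',round(o['time'],2),'pos',np.round(o['tool_pos'],4),'rot',np.round(o['tool_rot'],3),'F',np.round(o['contact_force'],1),'op',round(o['opening'],4))
    print('shift mm',np.round(d,1),'turn',np.round(r,3)); return d,r
E
python3 -c "
from h import *
y=.38; delta([.5233+.06*np.cos(y),-.3226+.06*np.sin(y),.048],[np.pi,0,y])"
```

```text
t 4.53 pos [ 0.5856 -0.3037  0.0921] rot [ 3.121 -0.017  0.38 ] F [ 0.3 -0.6 -0.4] op 0.0398
shift mm [-5.7 -6.4 43.8] turn [ 0.021 -0.017 -0.001]
```

>>> move_arm(increments=[[40,-5.7,-6.4,0,0.021,-0.017,0],[40,0,0,15,0,0,0],[40,0,0,0,0,0,0]])

```text
time: 4.9
tool_pos: [0.5778, -0.2997, 0.0774]
tool_rot: [-3.141, 0.0, 0.38]
contact_force: [-0.0, -0.8, -0.4]
opening: 0.04
```

```bash
python3 -c "
from h import *
y=.38; delta([.5233+.06*np.cos(y),-.3226+.06*np.sin(y),.048],[np.pi,0,y])"
```

```text
t 4.9 pos [ 0.5778 -0.2997  0.0774] rot [-3.141  0.     0.38 ] F [-0.  -0.8 -0.4] op 0.04
shift mm [ 0.9  1.1 29.4] turn [-0.  0. -0.]
```

Then lower, grip the rim.

>>> move_arm(increments=[[40,1,1,10,0,0,0],[40,0,0,10,0,0,0],[40,0,0,9,0,0,0],[40,0,0,0,0,0,0],[0,0,0,0,0,0,0],[0,0,0,0,0,0,0],[0,0,0,0,0,0,0],[0,0,0,0,0,0,0]], newtons=20)

```text
time: 5.9
tool_pos: [0.5779, -0.3009, 0.0459]
tool_rot: [-3.141, 0.003, 0.38]
contact_force: [-4.5, -3.0, -1.5]
opening: 0.0122
```

>>> move_arm(increments=[[0,-0.2,4.2,0,0,0,0.07],[0,-0.2,4.2,0,0,0,0.07],[0,-0.2,4.2,0,0,0,0.07],[0,-0.2,4.2,0,0,0,0.07],[0,-0.2,4.2,0,0,0,0.07],[0,0,0,0,0,0,0]])

```text
time: 6.65
tool_pos: [0.5823, -0.3222, 0.0459]
tool_rot: [3.141, 0.002, 0.02]
contact_force: [-0.8, -1.7, -0.9]
opening: 0.0116
```

```bash
python3 -c "
from h import *
y=.38-.735; delta([.5233+.06*np.cos(y),-.3226+.06*np.sin(y),.048],[np.pi,0,y])
p=robot.observe()['tool_pos'];print(np.arctan2(p[1]+.3226,p[0]-.5233))"
```

```text
t 6.65 pos [ 0.5823 -0.3222  0.0459] rot [3.141e+00 2.000e-03 2.000e-02] F [-0.8 -1.7 -0.9] op 0.0116
shift mm [-3.2 21.2 -2. ] turn [0.001 0.002 0.375]
0.007204709614186667
```

>>> move_arm(increments=[[0,-0.2,4.4,0,0,0,0.073],[0,-0.2,4.4,0,0,0,0.073],[0,-0.2,4.4,0,0,0,0.073],[0,-0.2,4.4,0,0,0,0.073],[0,-0.2,4.4,0,0,0,0.073],[0,0,0,0,0,0,0]])

```text
time: 7.4
tool_pos: [0.579, -0.3434, 0.0459]
tool_rot: [3.14, 0.001, -0.344]
contact_force: [-0.8, -2.3, -1.5]
opening: 0.0119
```

```bash
python3 - <<'E'
from h import *
y=.38-.735; delta([.5233+.06*np.cos(y),-.3226+.06*np.sin(y),.048],[np.pi,0,y])
p=robot.observe()['tool_pos'];print(np.arctan2(p[1]+.3226,p[0]-.5233))
s=snap('scene','s3.png'); a=s['img'][200:330,300:450,::-1]; cv2.imwrite('pics/s3c.png',cv2.resize(a,None,fx=4,fy=4,interpolation=3))
E
```

```text
t 7.4 pos [ 0.579  -0.3434  0.0459] rot [ 3.14e+00  1.00e-03 -3.44e-01] F [-0.8 -2.3 -1.5] op 0.0119
shift mm [ 0.6 -0.1 -2.1] turn [0.002 0.001 0.011]
-0.35699133990698106
```

View pics/s3c.png

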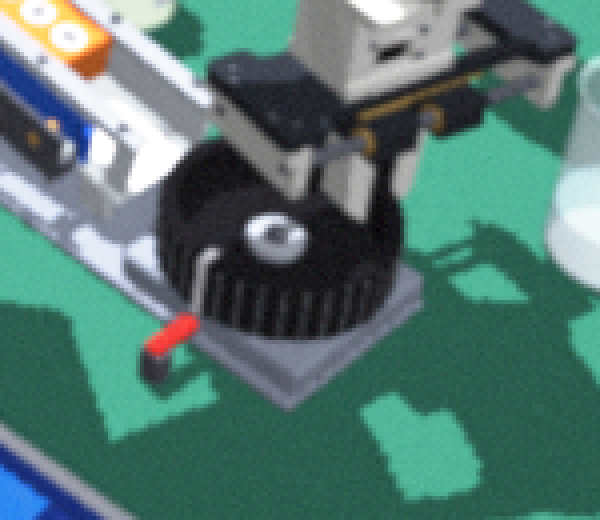

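>>> move_arm(increments=[[34,0,0,0,0,0,0],[34,0,0,0,0,0,0],[34,0,0,-5,0,0,0],[34,0,0,-40,0,0,0],[34,0,0,-60,0,0,-0.172],[0,0,0,-60,0,0,-0.172],[0,-25,0,-50,0,0,0],[0,-25,25,0,0,0,0],[0,0,0,0,0,0,0],[0,0,0,0,0,0,0]])

```text
time: 8.7
tool_pos: [0.5301, -0.3664, 0.2718]
tool_rot: [3.14, -0.002, 0.02]
contact_force: [-0.1, 0.0, -0.5]
opening: 0.0003
```

```bash
python3 - <<'E'
from h import *
w=snap('wrist','w4.png'); import pickle; pickle.dump(w,open('w4.pkl','wb'))
delta([.51,-.36,.27],[np.pi,0,0])
cv2.imwrite('pics/w4b.png',cv2.resize(w['img'][:250,100:420,::-1],None,fx=2.4,fy=2.4,interpolation=3))
E
```

```text
t 8.75 pos [ 0.53   -0.3664  0.2715] rot [ 3.14e+00 -2.00e-03  2.10e-02] F [-1.5  0.2  0.2] op 0.0004
shift mm [-19.9  -6.8   1.4] turn [ 0.002 -0.002  0.021]
```

View pics/w4b.png

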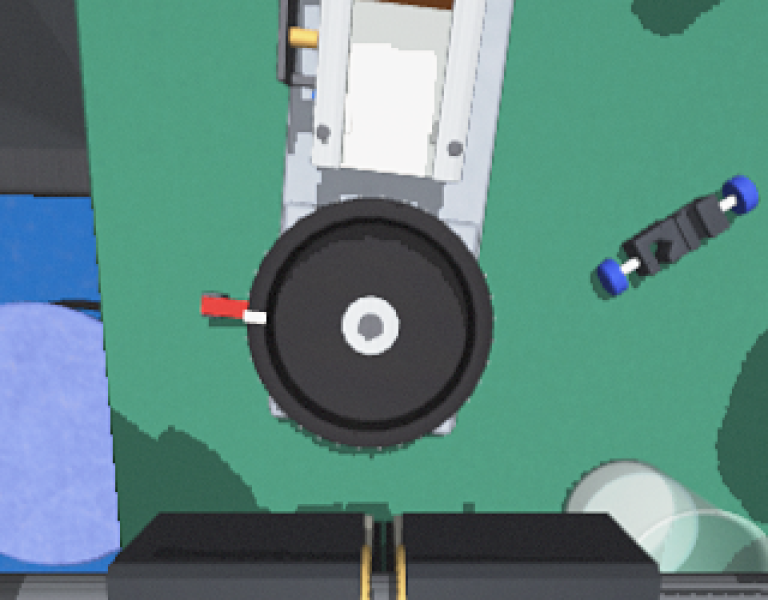

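>>> move_arm(increments=[[0,-5,-45,0,0,0,0.02],[0,-5,-45,0,0,0,0],[0,0,-45,0,0,0,0],[0,0,0,0,0,0,0],[0,0,0,0,0,0,0]])

```text
time: 9.38
tool_pos: [0.5203, -0.2249, 0.2675]
tool_rot: [-3.139, 0.003, 0.004]
contact_force: [-0.0, -0.1, 0.8]
opening: 0.0004
```

```bash
python3 - <<'E'
from h import *
import pickle; w=pickle.load(open('w4.pkl','rb'))
W=lambda u,v:(100+u/2.4,v/2.4)
L,R,T,B=[atz(w,*W(*p),.07)[:2] for p in [(247,320),(493,320),(370,198),(370,446)]]
c=np.array([(L[0]+R[0])/2,(T[1]+B[1])/2]); print(L,R,T,B,c)
m=atz(w,*W(255,317),.07)[:2]; p=atz(w,*W(246,310),.028)[:2]; pb=atz(w,*W(202,304),.028)[:2]
a=lambda q:np.degrees(np.arctan2(*(q-c)[::-1]))
print(m,p,pb,a(m),a(p),a(pb), np.degrees(np.arctan2(*(pb-p)[::-1])))
w=snap('wrist','w5.png'); pickle.dump(w,open('w5.pkl','wb')); delta([.51,-.36,.27],[np.pi,0,0])
cv2.imwrite('pics/w5b.png',cv2.resize(w['img'][:230,120:440,::-1],None,fx=2.5,fy=2.5,interpolation=3))
E
```

```text
[ 0.45897983 -0.3201802 ] [ 0.58711224 -0.31765806] [ 0.52209683 -0.25915018] [ 0.52404625 -0.38646151] [ 0.52304603 -0.32280584]
[ 0.46318397 -0.3185647 ] [ 0.45051702 -0.31697568] [ 0.4252051  -0.31408057] 175.94744360503054 175.40422783045585 174.90394830674884 173.4750042497707
t 9.43 pos [ 0.5203 -0.225   0.2674] rot [-3.139e+00  3.000e-03  3.000e-03] F [0.4 0.  0.3] op 0.0007
shift mm [-10.7 135.   -3. ] turn [-0.003  0.003  0.003]
```

View pics/w5b.png

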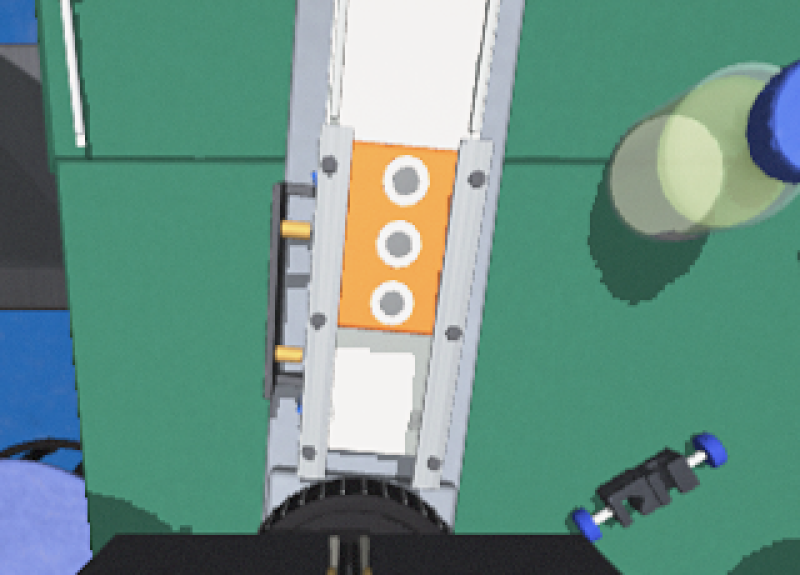

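```bash
cat > fit.py <<'E'
from h import *
import pickle; from scipy.optimize import least_squares
w=pickle.load(open('w5.pkl','rb'))
W=lambda u,v:(120+u/2.5,v/2.5)
P=[(-40,22,43),(-40,-22,43),(-200,22,43),(-200,-22,43)]
U=[W(352,128),W(461,139),W(325,477),W(413,486)]
def fr(q): return Ro.from_euler('xyz',[0,-np.radians(10),q[3]]), np.array(q[:3])
def res(q):
    R,t=fr(q); return np.ravel([np.array(proj(w,R.apply(np.array(p)/1000)+t))-u for p,u in zip(P,U)])
r=least_squares(res,[.545,-.05,.076,1.48]); q=r.x
if __name__=='__main__':
    print(q,np.degrees(q[3]),np.round(r.fun,1))
    R,t=fr(q)
    def onplane(u,v,zc):
        o,d=ray(w,u,v); n=R.apply([0,0,1]); k=((t+n*zc-o)@n)/(d@n); return R.inv().apply(o+d*k-t)
    for nm,p in dict(top1=(354,142),top2=(457,150),bot1=(339,326),bot2=(434,334),d1=(406,181),d2=(398,244),d3=(391,303)).items(): print(nm,np.round(onplane(*W(*p),.036)*1000,1))
    # lip check in original wrist pic not stored; check with scene/side
    s,d=pickle.load(open('cams.pkl','rb'))
    for p in [(160,30,8),(160,-30,8),(-200,0,0)]:
        X=R.apply(np.array(p)/1000)+t; print(p,np.round(X,4),'scene crop',(np.array(proj(s,X))-[190,140])*3.4,'side crop',(np.array(proj(d,X))-[160,150])*3.3)
E
python3 fit.py
```

```text
[ 0.54735295 -0.04603458  0.07144067  1.48609197] 85.14679805559955 [ 0.8  0.  -0.6 -0.3  0.3  0.5 -0.4 -0.1]
top1 [-45.1  21.6  36. ]
top2 [-44.4 -22.5  36. ]
bot1 [-123.9   21.6   36. ]
bot2 [-123.6  -23.5   36. ]
d1 [-58.4  -2.3  36. ]
d2 [-84.7  -1.9  36. ]
d3 [-111.    -1.6   36. ]
(160, 30, 8) [0.5307 0.1121 0.1071] scene crop [159.15064035  83.04806071] side crop [287.12252527 116.38768837]
(160, -30, 8) [0.5905 0.107  0.1071] scene crop [216.84810987  58.54397853] side crop [338.3440703  100.18958975]
(-200, 0, 0) [ 0.5307 -0.2423  0.0367] scene crop [510.460702   350.63072367] side crop [549.465295   339.53420791]
```

```bash
cat >> fit.py <<'E'
q=np.array(q); q[2]=.0725
RC,tC=fr(q)
def cpose(x,y,z,turn=0):
    return RC.apply(np.array([x,y,z])/1000)+tC, RC*Ro.from_euler('z',turn)*Ro.from_euler('x',np.pi)
def cdelta(x,y,z,turn=0):
    p,R=cpose(x,y,z,turn); o=robot.observe(); print('in chute now',np.round(RC.inv().apply(o['tool_pos']-tC)*1000,1),'Fc',np.round(RC.inv().apply(o['contact_force']),1)); return delta(p,R=R)
E
python3 -c "
from fit import *
print(cpose(-152,-1,100)[0],cpose(-152,-1,100)[1].as_euler('xyz'));cdelta(-152,-1,100)"
```

```text
[ 0.53421595 -0.21257584  0.14458625] [ 3.14159265 -0.17453293  1.48609197]
in chute now [-144.    11.9  223.3] Fc [ 0.1 -0.4  0.3]
t 9.43 pos [ 0.5203 -0.225   0.2674] rot [-3.139e+00  3.000e-03  3.000e-03] F [0.4 0.  0.3] op 0.0007
shift mm [ 14.3 -12.  122.8] turn [ 0.125  0.141 -1.479]
```

>>> move_arm(increments=[[0,0,0,0,0.0139,0.0157,-0.1643],[0,0,0,0,0.0139,0.0157,-0.1643],[0,0,0,0,0.0139,0.0157,-0.1643],[0,0,0,0,0.0139,0.0157,-0.1643],[0,0,0,0,0.0139,0.0157,-0.1643],[0,0,0,0,0.0139,0.0157,-0.1643],[0,0,0,0,0.0139,0.0157,-0.1643],[0,0,0,0,0.0139,0.0157,-0.1643],[0,0,0,0,0.0139,0.0157,-0.1643],[0,0,0,0,0,0,0]])

```text
time: 10.68
tool_pos: [0.5204, -0.237, 0.2627]
tool_rot: [3.141, -0.18, 1.52]
contact_force: [-0.0, 0.8, 0.6]
opening: 0.0006
```

```bash
python3 -c "
from fit import *
cdelta(-152,-1,100);print(robot.observe()['qpos'])"
```

```text
in chute now [-156.6   10.7  220.7] Fc [0.9 0.1 0.4]
t 10.68 pos [ 0.5204 -0.237   0.2627] rot [ 3.141 -0.18   1.52 ] F [-0.   0.8  0.6] op 0.0006
shift mm [  3.5  12.5 120.7] turn [-0.005 -0.005  0.033]
[-0.64528185  0.45303642  1.26694335  0.14932846  1.52331201 -2.17975273]
```

>>> move_arm(increments=[[0,3.5,12.5,0,-0.005,-0.005,0.033],[0,0,0,40,0,0,0],[0,0,0,40,0,0,0],[0,0,0,30,0,0,0],[0,0,0,0,0,0,0]])

```text
time: 11.3
tool_pos: [0.5355, -0.2184, 0.1518]
tool_rot: [-3.14, -0.172, 1.462]
contact_force: [0.1, -0.8, 0.2]
opening: 0.0003
```

```bash
python3 - <<'E'
from fit import *
cdelta(-152,-1,14)
s=snap('scene','s6.png'); a=s['img'][140:300,220:420,::-1]; cv2.imwrite('pics/s6c.png',cv2.resize(a,None,fx=3.5,fy=3.5,interpolation=3))
E
```

```text
in chute now [-156.4   -2.8  108.1] Fc [-0.7 -0.2  0.4]
t 11.3 pos [ 0.5355 -0.2184  0.1518] rot [-3.14  -0.172  1.462] F [ 0.1 -0.8  0.2] op 0.0003
shift mm [ 4.6 -2.2 94. ] turn [ 0.003  0.003 -0.024]
```

View pics/s6c.png

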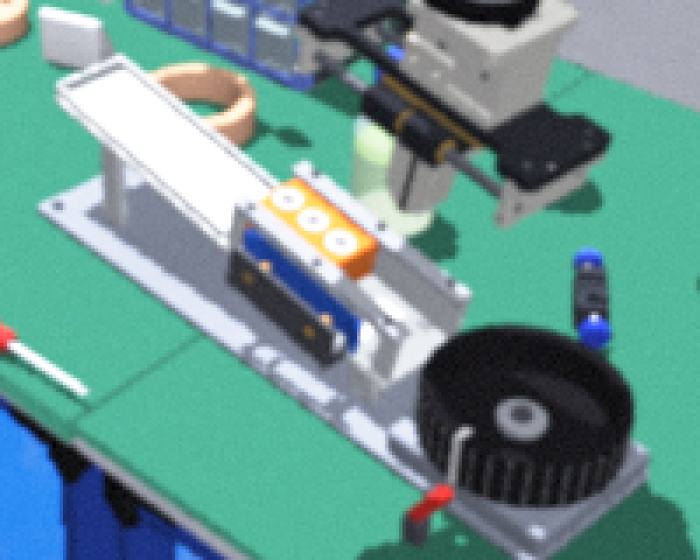

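>>> move_arm(increments=[[0,4.6,-2.2,25,0.003,0.003,-0.024],[0,0,0,20,0,0,0],[0,0,0,0,0,0,0]])

```text
time: 11.72
tool_pos: [0.5385, -0.21, 0.1143]
tool_rot: [3.131, -0.168, 1.483]
contact_force: [-0.5, 0.3, 0.1]
opening: 0.0006
```

```bash
python3 -c "
from fit import *
cdelta(-152,-1,14)"
```

```text
in chute now [-154.3   -5.1   69.7] Fc [0.3 0.5 0.1]
t 11.72 pos [ 0.5385 -0.21    0.1143] rot [ 3.131 -0.168  1.483] F [-0.5  0.3  0.1] op 0.0006
shift mm [ 2.7 -4.7 55.6] turn [ 0.012  0.006 -0.003]
```

>>> move_arm(increments=[[0,1,-4.5,0,0.012,0.006,-0.003],[0,0,0,15,0,0,0],[0,0,0,0,0,0,0]])

```text
time: 12.1
tool_pos: [0.5356, -0.2076, 0.1023]
tool_rot: [3.138, -0.172, 1.485]
contact_force: [-0.4, -0.1, -0.1]
opening: 0.0002
```

```bash
python3 -c "
from fit import *
cdelta(-152,-1,14)"
```

```text
in chute now [-154.4   -2.    57.5] Fc [-0.1  0.4 -0.1]
t 12.1 pos [ 0.5356 -0.2076  0.1023] rot [ 3.138 -0.172  1.485] F [-0.4 -0.1 -0.1] op 0.0002
shift mm [ 2.5 -1.2 43.5] turn [ 0.004  0.003 -0.001]
```

>>> move_arm(increments=[[0,1,-1,14,0.004,0.003,0],[0,0,0,14,0,0,0],[0,0,0,10,0,0,0],[0,0,0,0,0,0,0]])

```text
time: 12.6
tool_pos: [0.535, -0.1992, 0.0619]
tool_rot: [-3.14, -0.176, 1.485]
contact_force: [0.7, 0.3, 0.5]
opening: 0.0005
```

```bash
python3 - <<'E'
from fit import *
cdelta(-152,-1,14)
s=snap('scene','s7.png'); a=s['img'][140:300,220:420,::-1]; cv2.imwrite('pics/s7c.png',cv2.resize(a,None,fx=3.5,fy=3.5,interpolation=3))
E
```

```text
in chute now [-153.1   -0.7   16.2] Fc [ 0.4 -0.7  0.5]
t 12.6 pos [ 0.535  -0.1992  0.0619] rot [-3.14  -0.176  1.485] F [0.7 0.3 0.5] op 0.0005
shift mm [1.1 0.3 2.2] turn [-0.001 -0.001 -0.001]
```

View pics/s7c.png

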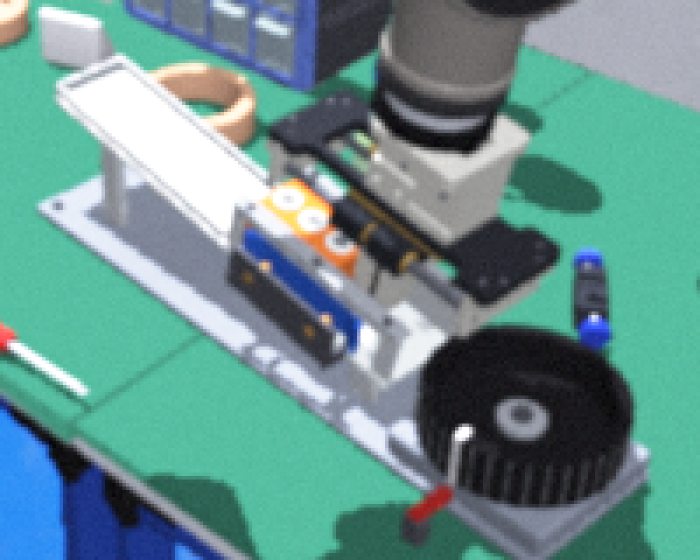

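>>> move_arm(increments=[[0,8,0,1,0,0,0],[0,8,0,0,0,0,0],[0,8,0,0,0,0,0],[0,8,0,0,0,0,0]])

```text
time: 13.15
tool_pos: [0.5381, -0.1707, 0.0684]
tool_rot: [3.14, -0.167, 1.486]
contact_force: [-2.0, -6.1, -1.3]
opening: 0.0004
```

```bash
python3 -c "
from fit import *
cdelta(-19,-1,15)"
```

```text
in chute now [-123.8   -1.4   17.7] Fc [-6.4  1.4 -0.2]
t 13.15 pos [ 0.5381 -0.1707  0.0684] rot [ 3.14  -0.167  1.486] F [-2.  -6.1 -1.3] op 0.0004
shift mm [104.8  -0.4   1.9] turn [ 0.002  0.008 -0.   ]
```

>>> move_arm(increments=[[0,9,0,1,0,0.008,0],[0,9,0,0.5,0,0,0],[0,9,0,0.5,0,0,0],[0,9,0,0,0,0,0],[0,9,0,0,0,0,0]])

```text
time: 13.78
tool_pos: [0.5419, -0.1299, 0.0769]
tool_rot: [3.135, -0.162, 1.488]
contact_force: [-0.7, -1.3, -0.2]
opening: 0.0006
```

```bash
python3 -c "
from fit import *
cdelta(-19,-1,15)"
```

```text
in chute now [-82.   -1.7  19. ] Fc [-1.4  0.6  0. ]
t 13.78 pos [ 0.5419 -0.1299  0.0769] rot [ 3.135 -0.162  1.488] F [-0.7 -1.3 -0.2] op 0.0006
shift mm [63.1 -0.6  3.2] turn [0.006 0.012 0.001]
```

>>> move_arm(increments=[[0,9,0,3,0.006,0.012,0],[0,9,0,1,0,0,0],[0,9,0,0,0,0,0],[0,9,0,0,0,0,0],[0,9,0,0,0,0,0]])

```text
time: 14.4
tool_pos: [0.5463, -0.082, 0.0818]
tool_rot: [3.14, -0.174, 1.488]
contact_force: [0.2, -1.9, 0.5]
opening: 0.0005
```

```bash
python3 -c "
from fit import *
cdelta(-19,-1,15)"
```

```text
in chute now [-33.8  -2.   15.4] Fc [-1.7 -0.3  0.8]
t 14.4 pos [ 0.5463 -0.082   0.0818] rot [ 3.14  -0.174  1.488] F [ 0.2 -1.9  0.5] op 0.0005
shift mm [14.8 -1.   0.4] turn [0.001 0.    0.002]
```

Two more, then look.

>>> move_arm(increments=[[0,8,0,0,0,0,0],[0,7,0,0,0,0,0],[0,0,0,0,0,0,0],[0,-8,0,0,0,0,0],[0,0,0,-30,0,0,0],[0,0,0,-40,0,0,0],[0,0,0,-40,0,0,0.15],[0,0,0,-40,0,0,0.15],[0,0,0,0,0,0,0]])

```text
time: 15.52
tool_pos: [0.5436, -0.1026, 0.2334]
tool_rot: [-3.085, -0.168, 1.173]
contact_force: [-0.7, 0.9, -1.0]
opening: 0.0004
```

```bash
python3 - <<'E'
from fit import *
cdelta(40,-1,150,-np.pi/2)
s=snap('scene','s8.png'); a=s['img'][140:300,220:420,::-1]; cv2.imwrite('pics/s8c.png',cv2.resize(a,None,fx=3.5,fy=3.5,interpolation=3))
E
```

```text
in chute now [-27.9  -1.  168.3] Fc [ 0.7  0.7 -1.2]
t 15.53 pos [ 0.5436 -0.1026  0.2334] rot [-3.085 -0.168  1.173] F [-0.7  0.9 -1. ] op 0.0004
shift mm [ 64.6 -20.6  18.4] turn [-4.000e-03  1.000e-03  1.262e+00]
```

View pics/s8c.png

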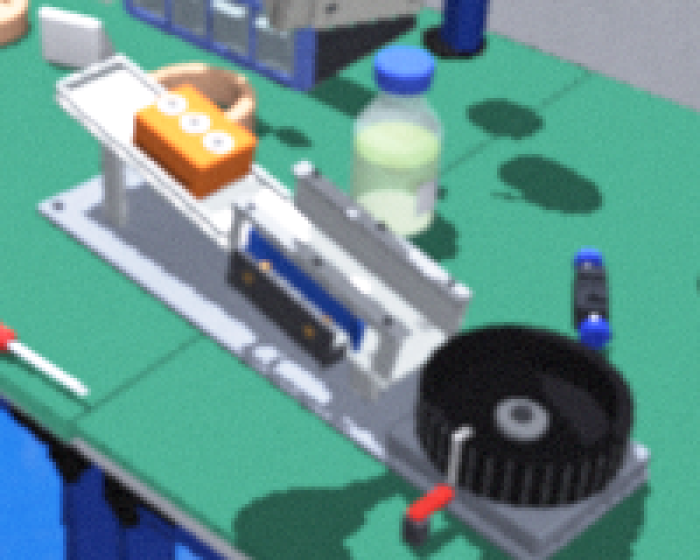

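>>> move_arm(increments=[[88,0,0,0,0,0,0.18],[88,0,0,0,0,0,0.18],[88,0,0,0,0,0,0.18],[88,0,0,0,0,0,0.18],[88,0,0,0,0,0,0.18],[88,0,0,0,0,0,0.18],[88,0,0,0,0,0,0.18],[88,0,0,0,0,0,0]])

```text
time: 16.58
tool_pos: [0.5363, -0.1008, 0.217]
tool_rot: [-2.955, 0.035, -0.109]
contact_force: [-0.6, 0.2, 0.5]
opening: 0.076
```

```bash
python3 - <<'E'
from fit import *
cdelta(40,-1,150,-np.pi/2)
w=snap('wrist','w9.png'); pickle.dump(w,open('w9.pkl','wb'))
cv2.imwrite('pics/w9b.png',cv2.resize(w['img'][:260,120:440,::-1],None,fx=2.2,fy=2.2,interpolation=3))
E
```

```text
in chute now [-29.6   6.4 151.9] Fc [0.3 0.6 0.5]
t 16.57 pos [ 0.5363 -0.1008  0.217 ] rot [-2.955  0.035 -0.109] F [-0.6  0.2  0.5] op 0.076
shift mm [  5.3 -69.7   2.6] turn [-0.012  0.03  -0.03 ]
```

View pics/w9b.png

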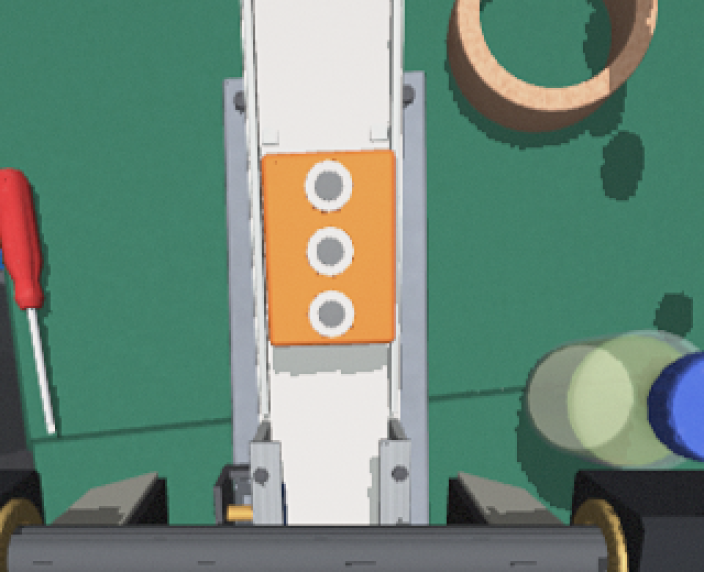

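```bash
python3 - <<'E'
from fit import *
w=pickle.load(open('w9.pkl','rb')); W=lambda u,v:(120+u/2.2,v/2.2)
def onp(u,v,zc):
    o,d=ray(w,*W(u,v)); n=RC.apply([0,0,1]); k=((tC+n*zc-o)@n)/(d@n); return np.round(RC.inv().apply(o+d*k-tC)*1000,1)
for p in [(263,156),(395,152),(272,344),(395,342),(329,186),(330,250),(331,314)]: print(p,onp(*p,.036))
print([onp(*p,.043) for p in [(280,440),(379,440)]],[onp(*p,.008) for p in [(246,100),(402,100)]])
E
```

```text
(263, 156) [80.5 24.9 36. ]
(395, 152) [ 80.2 -29.5  36. ]
(272, 344) [ 2.8 24.5 36. ]
(395, 342) [  2.2 -29.7  36. ]
(329, 186) [67.9 -2.1 36. ]
(330, 250) [42.2 -2.  36. ]
(331, 314) [15.2 -1.9 36. ]
[array([-39.4,  22.2,  43. ]), array([-40.4, -22. ,  43. ])] [array([108.7,  33.9,   8. ]), array([106.2, -35.5,   8. ])]
```

>>> move_arm(increments=[[88,5.3,-35,0,-0.012,0.03,-0.03],[88,0,-35,30,0,0,0],[88,0,0,30,0,0,0],[88,0,0,0,0,0,0],[88,0,0,0,0,0,0]])

```text
time: 17.25
tool_pos: [0.5488, -0.021, 0.1676]
tool_rot: [-2.966, -0.002, -0.065]
contact_force: [0.2, 0.6, 1.2]
opening: 0.0883
```

```bash
python3 -c "
from fit import *
cdelta(42,-2,13,-np.pi/2)"
```

```text
in chute now [41.2  0.6 89.3] Fc [ 0.9 -0.2  1.1]
t 17.25 pos [ 0.5488 -0.021   0.1676] rot [-2.966e+00 -2.000e-03 -6.500e-02] F [0.2 0.6 1.2] op 0.0883
shift mm [ 2.8 -0.6 76.3] turn [-0.001  0.002  0.02 ]
```

>>> move_arm(increments=[[88,2.8,-0.6,10,0,0,0.02],[88,0,0,20,0,0,0],[88,0,0,14,0,0,0],[88,0,0,0,0,0,0]])

```text
time: 17.75
tool_pos: [0.5544, -0.0147, 0.1247]
tool_rot: [-2.967, -0.003, -0.088]
contact_force: [-0.4, -0.0, 0.6]
opening: 0.0876
```

```bash
python3 -c "
from fit import *
cdelta(42,-2,13,-np.pi/2)"
```

```text
in chute now [40.4 -4.4 45.9] Fc [0.  0.4 0.6]
t 17.75 pos [ 0.5544 -0.0147  0.1247] rot [-2.967 -0.003 -0.088] F [-0.4 -0.   0.6] op 0.0876
shift mm [-2.5 -1.6 32.9] turn [-0.    -0.003 -0.002]
```

>>> move_arm(increments=[[88,-2.2,-1.6,8,0,-0.003,0],[88,0,0,12,0,0,0],[88,0,0,10,0,0,0],[88,0,0,0,0,0,0]])

```text
time: 18.25
tool_pos: [0.5533, -0.0076, 0.0943]
tool_rot: [-2.967, -0.001, -0.087]
contact_force: [-0.3, 0.5, 0.3]
opening: 0.0883
```

```bash
python3 -c "
from fit import *
cdelta(42,-2,13,-np.pi/2)"
```

```text
in chute now [42.  -2.7 14.8] Fc [0.5 0.3 0.2]
t 18.25 pos [ 0.5533 -0.0076  0.0943] rot [-2.967e+00 -1.000e-03 -8.700e-02] F [-0.3  0.5  0.3] op 0.0883
shift mm [-0.7  0.   1.8] turn [ 0.    -0.002 -0.002]
```

>>> move_arm(increments=[[88,-0.7,0,1,0,0,0],[40,0,0,0,0,0,0],[40,0,0,0,0,0,0],[40,0,0,0,0,0,0],[40,0,0,0,0,0,0],[40,0,0,-10,0,0,0],[40,0,0,-25,0,0,0],[40,0,0,0,0,0,0]], newtons=25)

```text
time: 19.25
tool_pos: [0.5522, -0.0139, 0.1299]
tool_rot: [-2.968, -0.002, -0.087]
contact_force: [0.2, -0.6, -1.7]
opening: 0.0557
```

```bash
python3 - <<'E'
from fit import *
cdelta(42,-2,90,-np.pi/2)
s=snap('side','d10.png'); a=s['img'][140:300,160:400,::-1]; cv2.imwrite('pics/d10c.png',cv2.resize(a,None,fx=3.3,fy=3.3,interpolation=3))
E
```

```text
in chute now [41.9 -2.1 50.8] Fc [-0.9 -0.3 -1.6]
t 19.25 pos [ 0.5522 -0.0139  0.1299] rot [-2.968e+00 -2.000e-03 -8.700e-02] F [ 0.2 -0.6 -1.7] op 0.0557
shift mm [ -0.   -0.1 -39.2] turn [ 0.001 -0.002 -0.002]
```

View pics/d10c.png

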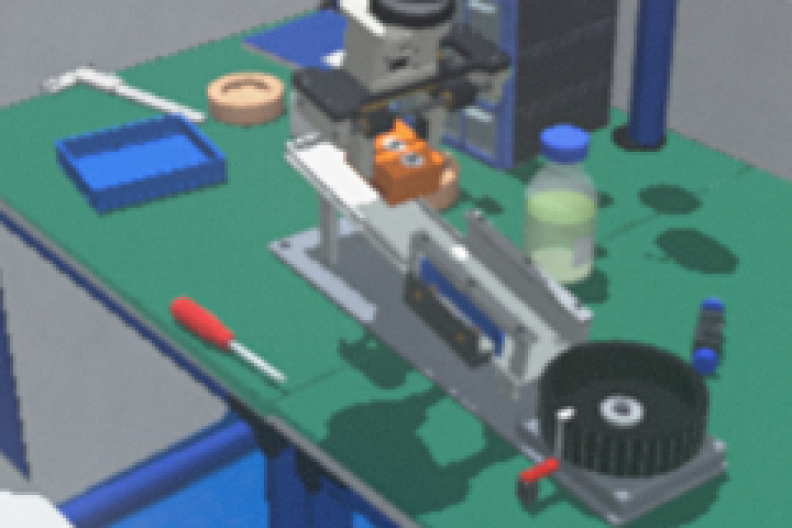

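>>> move_arm(increments=[[40,0,0,-50,0,0,0],[40,0,0,-50,0,0,0],[40,0,-20,-10,-0.058,0,0],[40,-10,-40,0,-0.058,0,0],[40,-10,-50,0,-0.058,0,0],[40,-10,-50,0,0,0,0],[40,-10,-50,0,0,0,0],[40,0,-25,0,0,0,0],[40,0,0,0,0,0,0]])

```text
time: 20.42
tool_pos: [0.5269, 0.2114, 0.2411]
tool_rot: [3.137, 0.015, -0.089]
contact_force: [1.1, 0.1, -1.9]
opening: 0.0562
```

```bash
python3 - <<'E'
from fit import *
delta([.506,.348,.2],[np.pi,0,-.087])
w=snap('wrist','w11.png'); pickle.dump(w,open('w11.pkl','wb'))
print(robot.look_for('tray','wrist'))
cv2.imwrite('pics/w11b.png',cv2.resize(w['img'][:,60:460,::-1],None,fx=1.5,fy=1.5,interpolation=3))
E
```

```text
t 20.43 pos [0.5269 0.2114 0.2411] rot [ 3.137  0.015 -0.089] F [ 1.1  0.1 -1.9] op 0.0562
shift mm [ -32.3 -134.4   41. ] turn [ 0.005  0.015 -0.001]
[{'rect': [161.2, 0.7, 136.1, 120.7], 'conf': 0.56}]
```

View pics/w11b.png

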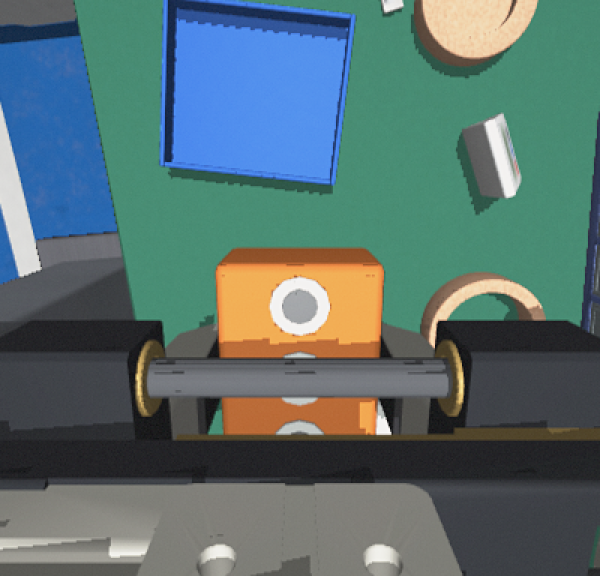

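```bash
python3 - <<'E'
from fit import *
w=pickle.load(open('w11.pkl','rb')); C=np.array([atz(w,60+u/1.5,v/1.5,.028)[:2] for u,v in [(166,-1),(355,14),(333,185),(162,163)]])
print(C,C.mean(0),np.linalg.norm(C-np.roll(C,1,0),axis=1)); e=C[1]-C[0]+C[2]-C[3]; y=np.arctan2(e[1],e[0]); print(y)
c=C.mean(0); delta([c[0],c[1],.1],[np.pi,0,y])
E
```

```text
[[0.43892417 0.4187175 ]
 [0.58338819 0.39486804]
 [0.5576022  0.26782523]
 [0.41507471 0.29866551]] [0.49874732 0.34501907] [0.12239803 0.14641942 0.1296333  0.14582596]
-0.1883045074283246
t 20.52 pos [0.5271 0.2095 0.2414] rot [ 3.136  0.015 -0.091] F [-0.5  0.2 -1.9] op 0.0559
shift mm [ -38.5 -133.1  141.3] turn [0.006 0.014 0.097]
```

>>> move_arm(increments=[[40,-20,-50,0,0.006,0.014,0.05],[40,-12,-50,0,0,0,0.047],[40,0,-25,10,0,0,0],[40,0,0,40,0,0,0],[40,0,0,40,0,0,0],[40,0,0,0,0,0,0],[40,0,0,0,0,0,0]])

```text
time: 21.4
tool_pos: [0.5158, 0.3311, 0.1496]
tool_rot: [3.141, -0.002, -0.204]
contact_force: [0.4, 0.4, -1.4]
opening: 0.0561
```

```bash
python3 - <<'E'
from fit import *
delta([.5,.346,.018],[np.pi,0,-.188])
E
```

```text
t 21.4 pos [0.5158 0.3311 0.1496] rot [ 3.141e+00 -2.000e-03 -2.040e-01] F [ 0.4  0.4 -1.4] op 0.0561
shift mm [-18.7 -11.4 131.6] turn [ 0.001 -0.002 -0.016]
```

>>> move_arm(increments=[[40,-18.5,-11,0,0,0,-0.016],[40,0,0,30,0,0,0],[40,0,0,25,0,0,0],[40,0,0,0,0,0,0]])

```text
time: 21.9
tool_pos: [0.5006, 0.3495, 0.1009]
tool_rot: [-3.134, -0.01, -0.186]
contact_force: [-0.2, -1.0, -2.0]
opening: 0.0558
```

```bash
python3 - <<'E'
from fit import *
delta([.5,.346,.018],[np.pi,0,-.188])
s=snap('side','d12.png'); a=s['img'][120:240,160:320,::-1]; cv2.imwrite('pics/d12c.png',cv2.resize(a,None,fx=4,fy=4,interpolation=3))
E
```

```text
t 21.9 pos [0.5006 0.3495 0.1009] rot [-3.134 -0.01  -0.186] F [-0.2 -1.  -2. ] op 0.0558
shift mm [-0.8  4.2 82.8] turn [-0.007 -0.01   0.002]
```

View pics/d12c.png

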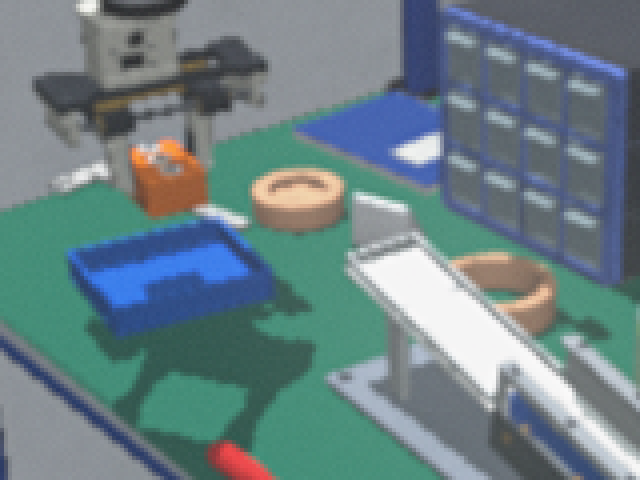

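>>> move_arm(increments=[[40,-0.8,4.2,0,-0.007,-0.01,0.002],[40,0,0,25,0,0,0],[40,0,0,25,0,0,0],[40,0,0,10,0,0,0],[40,0,0,0,0,0,0]])

```text
time: 22.58
tool_pos: [0.5037, 0.3483, 0.0491]
tool_rot: [-3.132, -0.011, -0.188]
contact_force: [0.6, -1.0, -1.1]
opening: 0.056
```

```bash
python3 - <<'E'
from fit import *
delta([.5,.346,.018],[np.pi,0,-.188])
E
```

```text
t 22.57 pos [0.5037 0.3483 0.0491] rot [-3.132 -0.011 -0.188] F [ 0.6 -1.  -1.1] op 0.056
shift mm [-3.6  3.2 31.1] turn [-0.009 -0.011  0.   ]
```

>>> move_arm(increments=[[40,-3.3,3,8,-0.009,-0.011,0],[40,0,0,10,0,0,0],[40,0,0,6,0,0,0],[40,0,0,0,0,0,0]])

```text
time: 23.08
tool_pos: [0.5009, 0.3464, 0.0257]
tool_rot: [-3.14, -0.002, -0.188]
contact_force: [-0.1, -0.3, -2.0]
opening: 0.0562
```

```bash
python3 - <<'E'
from fit import *
delta([.5,.346,.018],[np.pi,0,-.188])
E
```

```text
t 23.07 pos [0.5009 0.3464 0.0257] rot [-3.14e+00 -2.00e-03 -1.88e-01] F [-0.1 -0.3 -2. ] op 0.0562
shift mm [-0.8  0.5  7.7] turn [-0.002 -0.002  0.   ]
```

>>> move_arm(increments=[[40,0,0,3,0,0,0],[40,0,0,2.5,0,0,0],[40,0,0,1.5,0,0,0],[40,0,0,0,0,0,0]])

```text
time: 23.58
tool_pos: [0.5012, 0.3466, 0.0186]
tool_rot: [-3.139, -0.002, -0.188]
contact_force: [-0.3, -0.6, -1.9]
opening: 0.0556
```

>>> move_arm(increments=[[40,0,0,2,0,0,0],[40,0,0,1.5,0,0,0],[40,0,0,0,0,0,0]])

```text
time: 23.95
tool_pos: [0.5014, 0.3467, 0.0162]
tool_rot: [-3.139, -0.003, -0.188]
contact_force: [0.7, 0.7, -1.4]
opening: 0.0555
```

>>> move_arm(increments=[[40,0,0,2,0,0,0],[40,0,0,0,0,0,0]])

```text
time: 24.2
tool_pos: [0.5017, 0.3469, 0.0164]
tool_rot: [-3.138, -0.004, -0.188]
contact_force: [-0.1, 0.5, -2.2]
opening: 0.0555
```

>>> move_arm(increments=[[40,0,0,3,0,0,0],[40,0,0,2,0,0,0],[40,0,0,0,0,0,0]])

```text
time: 24.58
tool_pos: [0.502, 0.3472, 0.0162]
tool_rot: [-3.137, -0.005, -0.187]
contact_force: [0.4, -0.2, -1.8]
opening: 0.056
```

>>> move_arm(increments=[[76,0,0,0,0,0,0],[76,0,0,0,0,0,0],[76,0,0,0,0,0,0],[76,0,0,-15,0,0,0],[76,0,0,-30,0,0,0],[76,0,0,-50,0,0,0],[76,0,0,-60,0,0,0],[76,0,50,-40,0,0,0],[76,0,50,0,0,0,0],[76,0,40,0,0,0,0],[76,0,0,0,0,0,0],[76,0,0,0,0,0,0]])

```text
time: 26.08
tool_pos: [0.476, 0.2087, 0.2226]
tool_rot: [-3.132, -0.016, -0.187]
contact_force: [-0.3, -0.4, 0.3]
opening: 0.076
```

```bash
python3 - <<'E'
from fit import *
delta([.5,.346,.2],[np.pi,0,-.188])
w=snap('wrist','w13.png'); pickle.dump(w,open('w13.pkl','wb'))
cv2.imwrite('pics/w13b.png',cv2.resize(w['img'][:260,60:460,::-1],None,fx=1.9,fy=1.9,interpolation=3))
s=snap('side','d13.png'); a=s['img'][140:300,160:400,::-1]; cv2.imwrite('pics/d13c.png',cv2.resize(a,None,fx=3.3,fy=3.3,interpolation=3))
E
```

```text
t 26.07 pos [0.476  0.2087 0.2226] rot [-3.132 -0.016 -0.187] F [-0.3 -0.4  0.3] op 0.076
shift mm [  -2.3 -139.1   23.9] turn [-0.01  -0.016  0.002]
```

View pics/w13b.png

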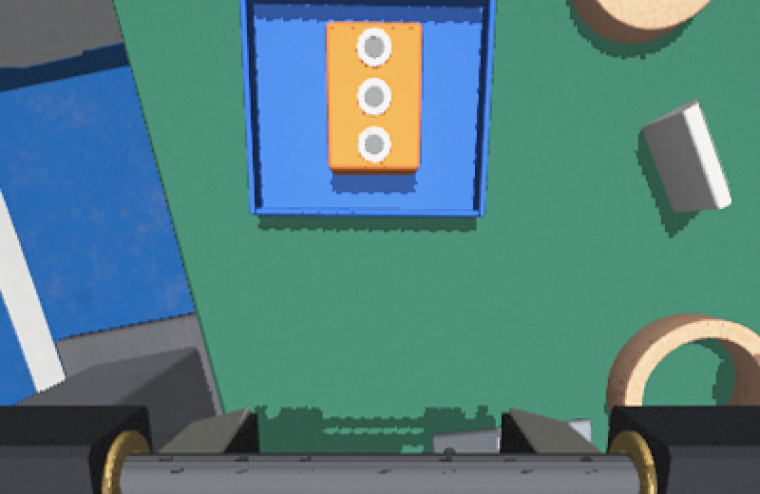

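View pics/d13c.png

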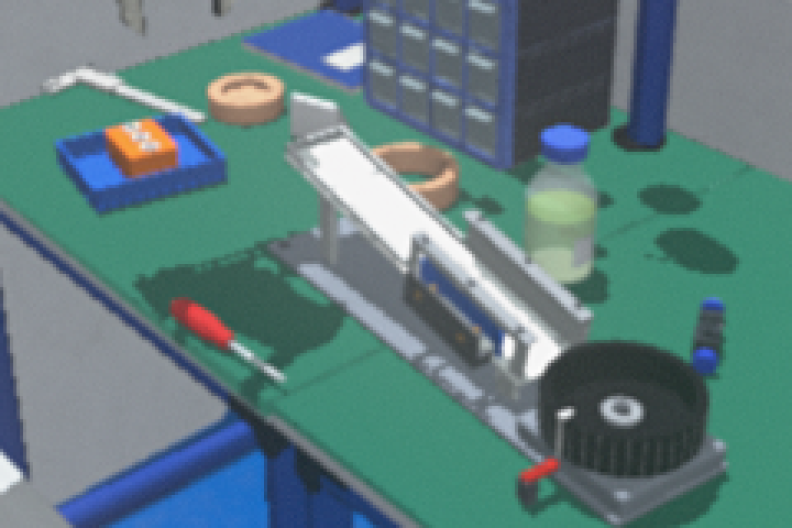

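```bash
python3 -c "
from h import *
print(robot.hand_in())"
```

```text
the job is handed in; nothing more can be done
None
```

The job is handed in at about 26 s on the robot's clock, with the carrier in the blue tray and the wheel at its pointer; the hand-in returned no verdict.

- **Wheel:** I gripped it by the rim and turned it about 0.73 rad. A wrist picture taken straight after showed the white mark about 0.5 to 1 degree from the red pointer, against the 5 degrees allowed. The last side picture still shows it lined up.
- **Carrier on the chute:** I pushed it up through the slot with closed fingertips, reading about 6 N at most. It came to rest on the bed with its centre at chute x = 42 mm, y = -2 mm, clear of the rails.
- **Carrier in the tray:** I gripped it across its width (opening 56 mm), lifted it out, levelled it and set it down. The last wrist and side pictures show it flat on the tray floor and close to the centre. I judged that by eye and did not measure its final position or tilt.
- **Other things:** The bottle, cork ring and screwdriver look where they started, with no measurement taken. The gripper is raised, clear of everything, with near-zero force.

Two checks were weaker than the rest. The wrist force barely changed as the carrier touched the tray floor, so I took it as set down when the tool stopped descending at z = 0.016 m. The bed height fitted from the wrist camera was about 1 mm lower than the other cameras suggested, so I used a value in between.

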